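# Clamp the nest block and hold the ink tray cover open

### The arm

A 7-joint arm with a two-finger parallel gripper is mounted at the origin on the work surface. World frame = base frame: x ahead of the robot, y to its left, z up, the work surface at z = 0. Lengths are in m, angles in degrees, forces in N, time in s.
With the tool pointing down it reaches from about 0.425 to 0.875 m from the base axis. Payload 4.7 kg.
Tool frame: the origin (TCP) lies midway between the tips of the shut fingers; the grasp point (between the pads) lies env.grip_point_offset behind it (env.grip_point_offset is the distance from the TCP to the grasp point, in m); z points along the fingers, y is the line along which they close (so a half turn about z gives the same grasp; the last joint's range is limited). The gripper opens to 87 mm and grips with 3 to 60 N. Pads are 19 mm wide; open, the fingers measure 117 mm over their backs; the gripper's body (75 mm by 190 mm) begins 51 mm behind the grasp point.
Start: joints at [-69.379, 18.392, -4.016, 83.108, 1.295, 78.541, -3.26], TCP at [0.22, 0.612, 0.223] pointing down, gripper open.
Joint ranges: [-163.93, 163.93], [-17.29, 119.83], [-79.2, 71.16], [3.27, 140.29], [-89.18, 269.18], [5.43, 117.66], [-154.24, 154.24]. Speed limits (degrees/s): [147.25, 147.25, 180, 180, 180, 180, 180].

### API

Orientations are given as [roll, pitch, yaw] about the fixed x, y, z axes, in that order (R = Rz(yaw) Ry(pitch) Rx(roll)).
In Python, from cell import env gives the robot as it stands.
- The arm moves only by the shell command python3 -m creep 'ROWS' [FORCE]. ROWS is a JSON object of lists of equal length, an entry for each row: "translation": the shift along the tool's x, y, z in units of 0.08 m (1.0 is 0.08 m), a list of three; "turn": the turn, a rotation vector about the tool's x, y, z in units of 180 degrees (1.0 is 180 degrees), a list of three; "grip": the opening, from 0 (shut) to 1 (fully open). In form: {"translation": [[x, y, z], ...], "turn": [[ax, ay, az], ...], "grip": [grip, ...]}. A call has 1 to 5 rows; each row shifts and turns the commanded pose from where the row before left it, along the tool's axes as they then stand; what a row does not reach is not made up. A row lasts 1/8 s, in which the tool goes at most 62.5 mm and 10.7 degrees, less where a joint would pass 70% of its speed; a pose out of reach is approached as far as the arm can. A call with a number of a shift or a turn outside -1 to 1 is refused whole. A call with a gripper value outside its range is refused whole. The fingers move at their own pace and stop on an object; FORCE is the grip in N (left out, the last holds). Time passes only in rows, so rows that do not move let the fingers close. It gives the time, the measured TCP pose, the force, the opening and the grip force at its end, in the units of the state.
- env.get_obs(): the state, without advancing time (a new reading comes with each control period).
- env.read_camera(name): name is "scene" or "side" or "wrist"; returns a dict with "frame" (420x560x3 uint8, red, green, blue), "z_map" (420x560 float32, m along the optical axis (not along the pixel's ray), 0 where there is no reading), "K" (3x3 intrinsics, pixels), "rvec" (rotation vector, rad) and "tvec" (3), from world to camera coordinates, as OpenCV has them. Camera axes: x right, y down, z forward; pixel columns grow to the right and rows downward; lengths in m; the calibration is good to about 2 mm. The wrist camera is an equidistant fisheye: a pixel r from the principal point sees the ray r / f radians off the axis. A picture is of the moment at which its call begins.
- env.sign_off(): hands the job in; it is judged then, once.
The state is a dict: "time_s": time; "qpos": joint angles; "joint_velocities": joint speeds; "effort": joint torques, N m; "tool_pos": TCP position; "tool_rot": TCP orientation; "force": force on the tool from outside, world axes, zero at the start; "wrist_torque": the same for the moment, N m; "grip_width": finger opening in m; "grasp_force": force on a finger pad.
Only numpy, scipy, OpenCV 4.12 (cv2) and the standard library are available. Lean on these libraries where they do the work, as an engineer would, in place of code of your own. Each camera call takes 0.05 s, during which the arm holds its last target. There are 200 camera calls.

### The job

Get the pad printing bench ready for a print: turn the vise crank clockwise (seen from above) until the jaw clamps the nest block firmly against the fixed jaw, and let go of the crank. Then lift the ink tray's hinged cover by its rod handle and hold it open at about 50 degrees from closed so that a colleague can get at the ink plate; the cover falls shut by itself, so finish while still holding it there, and leave the cup, the jar and the wrench where they are.

Things in the scene. Friction and masses are not known exactly. Their poses are not given: they have to be found in the camera images.
- vise: Grey vise fixed to the bench, foot 250 x 120 mm. Origin on the bench surface under the middle of the bed; z up. Its x axis is the jaw's travel: the fixed jaw (100 mm wide, 85 mm high) is at +x, its clamping face at x = +50 mm; the crank's gearbox (60 x 66 mm, top at z = 76 mm) is at the -x end. The block stands on the bed at z = 40 mm. Only the crank and block reach above 85 mm.
- jaw: Moving steel jaw, 26 mm thick along the vise's x, 100 mm wide, top 85 mm above the bench. Origin at the centre of its underside, 13 mm behind its clamping face. It slides along the vise's +x by 4 mm per radian of crank and starts 14 to 22 mm (3.5 to 5.5 rad) short of clamping. When both jaws squeeze the block the crank goes stiff; 7 N at the knob then clamps firmly enough.
- crank (a joint): Vise crank on top of the gearbox, upright axis; radians, grows clockwise seen from above and closes the jaw; starts between 0 and 2, stop at 7.2. Turns against a friction of about 0.15 N m (3 N at the knob), and stays where it is left.
- crank_axis (a point): Point on the crank's upright axis, 122 mm above the bench (the height of point crank_knob).
- crank_knob (a point): Point on the axis of the crank's upright black knob, 50 mm from the crank axis, at the height to grip (122 mm above the bench). The knob is round, 19 mm in diameter, spans 92 to 142 mm above the bench and spins freely on the crank arm, whose top is at 91 mm.
- nest_block: Brown resin block with a groove on top holding a white plastic part: 40 mm along the vise's x, 60 mm along y, 52 mm high, loose, 0.14 to 0.28 kg. Origin at the centre of its underside. It stands on the vise bed between the jaws.
- ink_tray: Aluminium ink tray fixed to the bench, 170 x 230 mm, 72 mm high, on a 190 x 250 mm foot plate. Origin at the centre of its underside, z up; the cover is hinged along the +x rim and its handle points to -x.
- cover (a joint): Hinged grey steel cover of the ink tray, 178 x 236 mm, 0.35 to 0.7 kg; radians, 0 closed, grows as the handle side lifts, stop at 1.3. It falls shut from any angle when let go. 50 degrees is 0.873.
- cover_hinge (a point): Middle of the cover's hinge line, which is parallel to the tray's y axis: 89 mm to the tray's +x from its origin, 75 mm above the bench.
- cover_grip (a point): Grip point on the handle. The round steel rod, 14 mm thick, sticks out 66 mm from the middle of the cover's front edge, away from the hinge, then ends in a 24 mm black ball. This point is on its axis, 215 mm from the hinge line along the cover and 5 mm above it when closed (80 mm above the bench), 33 mm past the small dark block at the rod's root and 31 mm short of the ball's face.
- cup: White plastic cup, 72 mm wide, 85 mm high, a bystander. Origin at the centre of its underside.
- jar: Grey jar with a black lid, 60 mm wide, 85 mm high, a bystander. Origin at the centre of its underside.
- wrench: Steel wrench lying on the bench, a bystander. Origin at its underside, part way along its shaft.
Not all that is in view belongs to the job. What is meant by the nest_block is not yellow, and is the larger of those in its own colour.

How it is judged (in metres and radians):
On the way, in this order (a step that is already met when the one before it is completed fails the run):
1. the jaw clamps the nest block (over 8 N) and the crank has been let go (contact force between jaw and nest_block above 8 N and contact force between vise and the fingers below 0.2 N), for 0.3 s.
2. the cover is held by the fingers at 44 to 56 degrees (value of joint cover between 0.768 and 0.977 rad and contact force between ink_tray and the fingers above 0.3 N), for 0.5 s.
At the end, for the whole second after the job is handed in: The block stands square on the vise bed (within 3.4 degrees), against the fixed jaw (within 4 mm) and clamped by the jaw with over 8 N, the crank is released, and the robot's fingers hold the cover still at 50 degrees, give or take 6, with nothing else touching the tray or cover (all of step 1 and all of step 2 and angle between the x axis of nest_block and the x axis of vise, either way round below 0.06 rad and angle between nest_block's own z axis and vertical below 0.06 rad and z of nest_block in the frame of vise below 0.046 m and x of nest_block in the frame of vise above 0.026 m and velocity of joint cover between -0.1 and 0.1 rad/s and contact force between ink_tray and cup below 0.1 N and contact force between ink_tray and jar below 0.1 N and contact force between ink_tray and wrench below 0.1 N and contact force between ink_tray and nest_block below 0.1 N); the arm keeps its last pose, push and grip.
It fails at once if the cup was moved by more than 30 mm or tipped (distance of cup from where it was at the start of the episode above 0.03 m or angle between cup's own z axis and vertical above 0.5 rad).
It fails at once if the jar was moved by more than 30 mm or tipped (distance of jar from where it was at the start of the episode above 0.03 m or angle between jar's own z axis and vertical above 0.5 rad).
It fails at once if the wrench was moved by more than 30 mm (distance of wrench from where it was at the start of the episode above 0.03 m).
It also fails if it takes over 67 s, if anything falls off the work surface, if the arm or the gripper's body presses on something with over 40 N, if the wrist force passes 120 N, or if a joint passes its speed limit or range.

## Working session

There is one attempt and no reset: what is moved stays moved. The work goes in short steps, Python scripts to look and compute and a shell command to move; the robot and the scene stay as the last step left them, time stands still between calls to the robot, and variables do not carry over. Pictures are saved under pics/ and viewed, at most 10 in all, crops included, and the job is handed in when it is done.

```bash
mkdir -p pics; ls; cat > h.py <<'E'
import numpy as np, cv2
from cell import env
from scipy.spatial.transform import Rotation as R
def cam(n):
    d=env.read_camera(n); d['R']=cv2.Rodrigues(np.array(d['rvec'],float))[0]; d['t']=np.array(d['tvec'],float).ravel(); return d
def world(d,u,v,z=None):
    K=d['K']; r=np.array([(u-K[0,2])/K[0,0],(v-K[1,2])/K[1,1],1.0])
    o=-d['R'].T@d['t']; w=d['R'].T@r
    s=(z-o[2])/w[2] if z is not None else d['z_map'][int(v),int(u)]
    return o+s*w
def cloud(d):
    h,w=d['z_map'].shape; K=d['K']; u,v=np.meshgrid(np.arange(w),np.arange(h)); Z=d['z_map']
    P=np.stack([(u-K[0,2])/K[0,0]*Z,(v-K[1,2])/K[1,1]*Z,Z],-1)
    return (P-d['t'])@d['R']
E
python3 - <<'E'
from h import *
for n in ("scene","side"):
    d=cam(n); cv2.imwrite(f"pics/{n}.png",d['frame'][:,:,::-1]); print(n,d['K'].tolist(),-d['R'].T@d['t'])
    np.save(n+"_z.npy",d['z_map'])
print(env.get_obs(),env.grip_point_offset)
E
```

```text
pics
scene [[390.4701853368514, 0.0, 285.22023126915445], [0.0, 390.4701853368514, 207.09383750298653], [0.0, 0.0, 1.0]] [1.06608201 0.5515274  1.16755573]
side [[381.56640650672955, 0.0, 274.3612969278839], [0.0, 381.56640650672955, 209.48975688210592], [0.0, 0.0, 1.0]] [ 0.15540342 -0.83554     0.6188722 ]
{'time_s': 0.1, 'qpos': array([-69.37827399,  18.43460652,  -4.0135921 ,  83.16757811,
         1.29605739,  78.54204253,  -3.26160008]), 'joint_velocities': array([ 0.02894019, -0.12012116,  0.03445796, -0.1540247 ,  0.0764019 ,
        0.07435627, -0.09150272]), 'effort': array([-4.99817088e-04, -4.92573667e+01, -4.05964544e-01, -3.13399243e+01,
       -6.40377402e-02,  3.95851058e-02,  7.33568982e-05]), 'tool_pos': array([0.2202314 , 0.61102309, 0.2215759 ]), 'tool_rot': array([-1.79901057e+02,  7.16460576e-03,  1.60184638e+02]), 'force': array([-0.31456716,  0.69290114,  0.02286374]), 'wrist_torque': array([ 0.01128022,  0.01714675, -0.02307139]), 'grasp_force': 0.0, 'grip_width': 0.08712662567896705} 0.0187
```

View pics/scene.png

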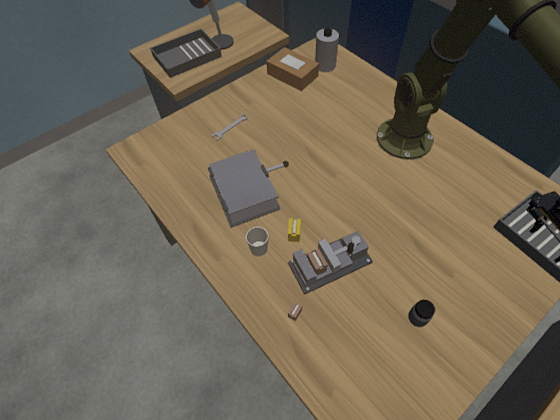

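View pics/side.png

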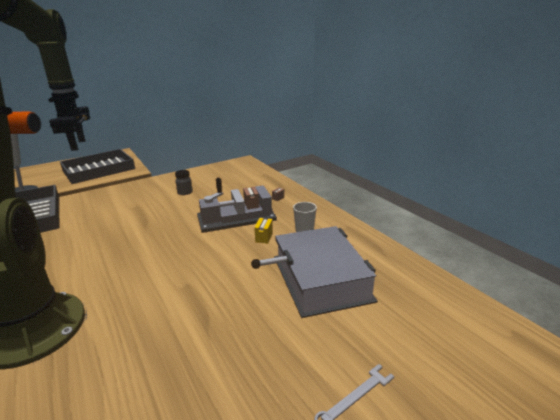

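Nest block candidates in the scene picture are the brown block between the jaws (317,260), a small brown block (295,312), a yellow block (294,229) and a cardboard box at the back (293,68). I choose (317,260), the larger brown one with the white part, which is between the jaws. The tray is at (243,187) with its ball at (286,163), the knob is at about (351,246), the cup at (258,240) and the jar at (422,313).

```bash
python3 - <<'E'
from h import *
d=cam("scene"); P=cloud(d); f=d['frame']
cv2.imwrite("pics/crop.png",cv2.resize(f[130:330,200:440,::-1],None,fx=3.3,fy=3,interpolation=cv2.INTER_CUBIC)[:600,:792])
def rep(n,box,zlo,zhi):
    x0,x1,y0,y1=box; p=P[y0:y1,x0:x1].reshape(-1,3); p=p[(p[:,2]>zlo)&(p[:,2]<zhi)]
    if len(p)<4: print(n,len(p));return
    r=cv2.minAreaRect((p[:,:2]*1000).astype(np.float32)); print(n,len(p),p.mean(0).round(3),r)
rep("knob",(335,372,225,262),.1,.16)
rep("viseall",(285,378,225,295),.008,.2)
rep("jaws/top",(285,345,235,290),.078,.087)
rep("gear",(335,378,228,275),.07,.08)
rep("blocktop",(300,332,240,278),.088,.1)
rep("cover",(200,270,145,230),.07,.09)
rep("handle",(265,295,155,180),.06,.11)
rep("ball",(281,292,157,170),.06,.11)
rep("cup",(245,272,226,258),.07,.1); rep("jar",(405,440,297,330),.07,.1)
rep("wrench",(205,255,110,142),.003,.03); rep("yellow",(284,304,217,243),.01,.1)
E
```

```text
knob 63 [0.579 0.248 0.128] ((577.584228515625, 247.38784790039062), (14.493249893188477, 17.884737014770508), 26.042381286621094)
viseall 3055 [0.629 0.209 0.056] ((598.2164306640625, 159.7860107421875), (221.6300506591797, 251.18064880371094), 75.5084228515625)
jaws/top 568 [0.67  0.196 0.084] ((637.2271728515625, 201.1763916015625), (101.87345886230469, 172.0950164794922), 74.91674041748047)
gear 241 [0.532 0.231 0.076] ((566.8907470703125, 225.57485961914062), (70.7730941772461, 140.51792907714844), 84.49539947509766)
blocktop 243 [0.666 0.198 0.092] ((664.8594970703125, 194.32241821289062), (71.5461654663086, 120.67092895507812), 88.11650848388672)
cover 2688 [ 0.658 -0.202  0.077] ((662.1641845703125, -155.46685791015625), (346.87237548828125, 201.5166015625), 73.32342529296875)
handle 136 [ 0.536 -0.163  0.085] ((533.4385375976562, -164.30174255371094), (38.623023986816406, 108.4191665649414), 88.07023620605469)
ball 42 [ 0.497 -0.156  0.086] ((495.3733825683594, -158.08547973632812), (25.430519104003906, 25.281333923339844), 49.8558349609375)
cup 147 [0.753 0.011 0.08 ] ((754.8186645507812, 13.906898498535156), (71.36949157714844, 69.4101791381836), 40.124778747558594)
jar 303 [0.538 0.509 0.084] ((535.8859252929688, 508.13677978515625), (52.73968505859375, 51.84922790527344), 45.04587173461914)
wrench 308 [ 0.497 -0.515  0.006] ((494.6656494140625, -525.6591796875), (182.86962890625, 215.5663604736328), 49.731727600097656)
yellow 256 [0.633 0.054 0.045] ((627.1937866210938, 48.45941925048828), (63.75430679321289, 39.73779296875), 44.93852233886719)
```

View pics/crop.png

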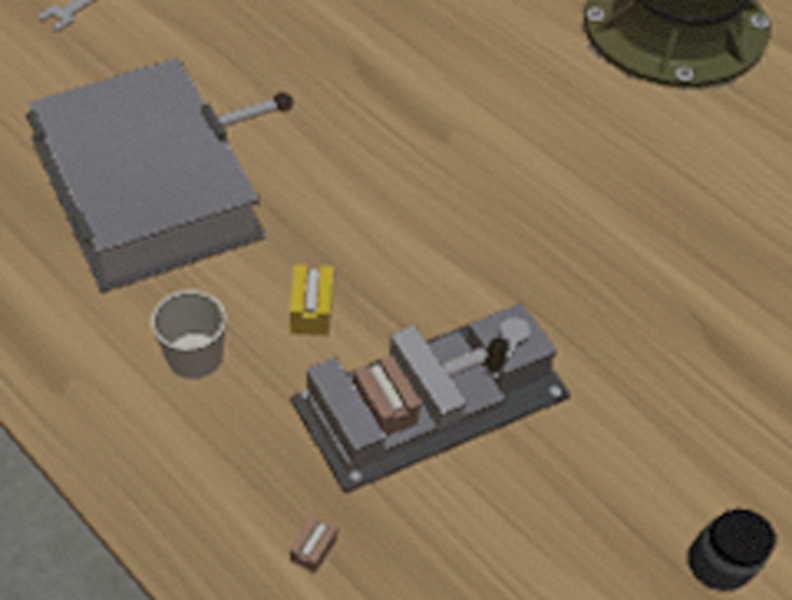

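The crop confirms it. The block sits in the vise with the fixed jaw on the far side (crop 345,420), the moving jaw at (425,370), the knob at (497,352) and the crank hub at (515,330). Next I refine the poses.

```bash
python3 - <<'E'
from h import *
d=cam("scene"); P=cloud(d); Z=P[...,2]
vx0,vx1,vy0,vy1=285,378,225,295
def comps(lo,hi,box,mn=25):
    x0,x1,y0,y1=box; m=np.zeros(Z.shape,np.uint8); m[y0:y1,x0:x1]=((Z>lo)&(Z<hi))[y0:y1,x0:x1]
    n,l,s,c=cv2.connectedComponentsWithStats(m,connectivity=4)
    for i in range(1,n):
        if s[i,4]>mn:
            p=P[l==i]; r=cv2.minAreaRect((p[:,:2]*1000).astype(np.float32))
            print((lo,hi),c[i].round(),s[i,4],p.mean(0).round(4),np.round(r[0],1),np.round(r[1],1),round(r[2],1))
V=(285,378,225,295)
comps(.079,.0875,V); comps(.07,.0785,V); comps(.0885,.097,V); comps(.098,.16,V,8)
T=(200,295,145,232)
comps(.068,.0795,T); comps(.0795,.11,T,10)
# footplate
comps(.004,.016,V); comps(.004,.016,T)
E
```

```text
(0.079, 0.0875) [330. 253.] 236 [0.6208 0.2073 0.0843] [620.1 205.7] [100.5  27. ] 75.2
(0.079, 0.0875) [304. 265.] 302 [0.7051 0.185  0.0843] [703.9 183.9] [99.4 32.9] 76.0
(0.07, 0.0785) [356. 243.] 219 [0.5279 0.2311 0.0752] [530.3 229.8] [67.6 63.2] 74.0
(0.0885, 0.097) [356. 240.] 54 [0.5302 0.2303 0.092 ] [529.9 229.7] [25.5 24.1] 2.3
(0.0885, 0.097) [317. 259.] 207 [0.6658 0.1986 0.0919] [665.5 197.6] [61.  40.4] 74.6
(0.098, 0.16) [350. 248.] 63 [0.5791 0.2484 0.1279] [577.7 247.4] [17.3 17.6] 22.1
(0.068, 0.0795) [242. 182.] 2391 [ 0.656  -0.1999  0.0763] [ 654.2 -208.3] [241.5 185.9] 73.4
(0.068, 0.0795) [257. 230.] 28 [ 0.737  -0.0102  0.0744] [736.7  -9.6] [ 9.9 44.9] 52.6
(0.0795, 0.11) [273. 168.] 136 [ 0.5373 -0.1698  0.0863] [ 528.1 -173.6] [56.5 99. ] 77.0
(0.0795, 0.11) [257. 228.] 22 [ 0.7347 -0.0108  0.0835] [734.7 -11.4] [ 9.  38.6] 51.7
(0.004, 0.016) [341. 274.] 424 [0.6131 0.2594 0.0124] [623.3 257.8] [ 34.8 250.4] 79.0
(0.004, 0.016) [296. 275.] 104 [0.7254 0.1693 0.0121] [724.6 169.9] [105.7  11.6] 75.2
(0.004, 0.016) [254. 216.] 208 [ 0.69   -0.0954  0.0082] [686.1 -96.8] [ 28.7 188.4] 71.3
```

```bash
cat >> h.py <<'E'
def go(target,yaw=None):
    o=env.get_obs(); Rm=R.from_euler('xyz',o['tool_rot'],degrees=True)
    print('t',o['time_s'],'pos',o['tool_pos'].round(4),'rot',o['tool_rot'].round(1),'F',o['force'].round(1))
    print('units',(Rm.inv().apply(np.array(target)-o['tool_pos'])/.08).round(3))
E
python3 -c "
from h import *
go([.578,.248,.18])"
```

```text
t 0.2 pos [0.2203 0.6112 0.2219] rot [-179.9    0.   160.2] F [ 0.8  0.5 -0.3]
units [-5.746 -2.755  0.527]
```

```bash
python3 -m creep '{"translation":[[-0.57,-0.275,0],[-0.57,-0.275,0],[-0.57,-0.275,0],[-0.57,-0.275,0],[-0.57,-0.275,0]],"turn":[[0,0,0],[0,0,0],[0,0,0],[0,0,0],[0,0,0]],"grip":[1,1,1,1,1]}' 30
python3 -m creep '{"translation":[[-0.57,-0.275,0],[-0.57,-0.275,0],[-0.57,-0.275,0],[-0.45,-0.22,0.2],[-0.2,-0.1,0.2]],"turn":[[0,0,0],[0,0,0],[0,0,0],[0,0,0],[0,0,0]],"grip":[1,1,1,1,1]}'
python3 - <<'E'
from h import *
go([.578,.248,.104])
d=cam("wrist"); cv2.imwrite("pics/w1.png",d['frame'][:,:,::-1])
o=env.get_obs()
d=cam("scene"); P=cloud(d); Z=P[...,2]
E
```

```text
time_s: 0.82
tool_pos: [0.3985, 0.4294, 0.2225]
tool_rot: [180.0, 0.0, 160.2]
force: [-0.3, -1.1, 0.4]
grip_width: 0.0869
grasp_force: 0.0
time_s: 1.45
tool_pos: [0.5458, 0.278, 0.1899]
tool_rot: [-180.0, 0.0, 160.0]
force: [-0.3, 0.0, -0.1]
grip_width: 0.0871
grasp_force: 0.0
t 1.45 pos [0.5458 0.278  0.1899] rot [-180.    0.  160.] F [-0.3  0.  -0.1]
units [-0.506 -0.214  1.075]
```

View pics/w1.png

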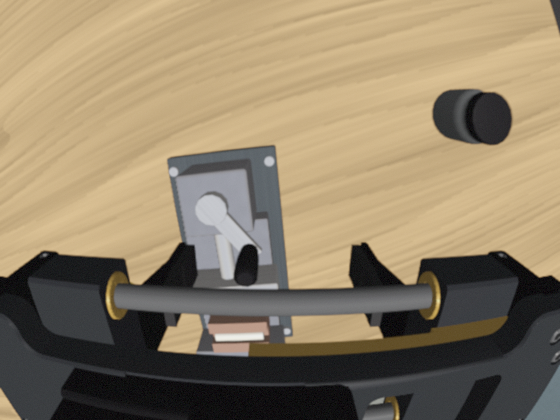

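The wrist view shows the knob at (247,262), lying between the open fingers (180 and 375) and consistent with the remaining offset. I move over it, descend and close.

```bash
python3 -m creep '{"translation":[[-0.3,-0.12,0.1],[-0.2,-0.1,0.15],[0,0,0.4],[0,0,0.4],[0,0,0]],"turn":[[0,0,0],[0,0,0],[0,0,0],[0,0,0],[0,0,0]],"grip":[1,1,1,1,0.9]}'
python3 - <<'E'
from h import *
go([.5777,.2474,.104])
E
```

```text
time_s: 2.17
tool_pos: [0.5729, 0.2508, 0.1035]
tool_rot: [-179.8, -0.3, 160.3]
force: [0.2, 0.5, -0.5]
grip_width: 0.0829
grasp_force: 0.0
t 2.175 pos [0.5729 0.2508 0.1035] rot [-179.8   -0.3  160.3] F [ 0.2  0.5 -0.5]
units [-0.071 -0.019 -0.007]
```

```bash
python3 -m creep '{"translation":[[-0.07,-0.02,0],[0,0,0],[0,0,0],[0,0,0],[0,0,0]],"turn":[[0,0,0],[0,0,0],[0,0,0],[0,0,0],[0,0,0]],"grip":[0,0,0,0,0]}' 35
python3 - <<'E'
from h import *
print(env.get_obs()['force'])
d=cam("wrist"); cv2.imwrite("pics/w2.png",d['frame'][:,:,::-1])
# circle chords in tool units, cw from angle a0, steps of 15 deg, from measured tcp
o=env.get_obs(); c=np.array([.530,.2298]); p=o['tool_pos'][:2]-c; print(np.hypot(*p)*1e3,np.degrees(np.arctan2(p[1],p[0])))
a0=np.arctan2(p[1],p[0]); Rm=R.from_euler('xyz',o['tool_rot'],degrees=True)
st=12
A=a0-np.radians(np.arange(0,289,st)); X=np.c_[.05*np.cos(A),.05*np.sin(A),0*A]
for k,u in enumerate(Rm.inv().apply(np.diff(X,axis=0))/.08): print(k+1,u[:2].round(3))
E
```

```text
time_s: 2.8
tool_pos: [0.5805, 0.2472, 0.1068]
tool_rot: [180.0, 0.0, 160.2]
force: [0.4, 0.5, -0.0]
grip_width: 0.0362
grasp_force: 0.0
[ 0.36454269  0.51555309 -0.03029304]
53.45045756841273 18.987355247061714
1 [-0.071 -0.11 ]
2 [-0.046 -0.122]
3 [-0.02  -0.129]
4 [ 0.007 -0.13 ]
5 [ 0.034 -0.126]
6 [ 0.06  -0.116]
7 [ 0.083 -0.101]
8 [ 0.102 -0.082]
9 [ 0.117 -0.059]
10 [ 0.126 -0.033]
11 [ 0.131 -0.006]
12 [0.129 0.021]
13 [0.122 0.047]
14 [0.109 0.072]
15 [0.092 0.093]
16 [0.071 0.11 ]
17 [0.046 0.122]
18 [0.02  0.129]
19 [-0.007  0.13 ]
20 [-0.034  0.126]
21 [-0.06   0.116]
22 [-0.083  0.101]
23 [-0.102  0.082]
24 [-0.117  0.059]
```

View pics/w2.png

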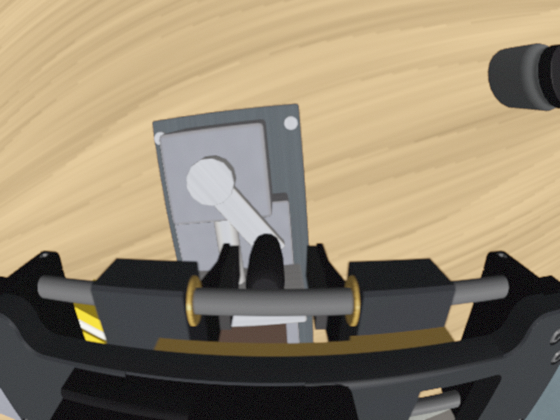

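The knob (265,262) is centred between the closing fingers (227 and 322). I keep closing and come down 3 mm.

```bash
python3 -m creep '{"translation":[[0,0,0.04],[0,0,0],[0,0,0]],"turn":[[0,0,0],[0,0,0],[0,0,0]],"grip":[0,0,0]}' 35
python3 -m creep '{"translation":[[-0.07,-0.11,0],[-0.046,-0.122,0],[-0.02,-0.129,0],[0.007,-0.13,0]],"turn":[[0,0,0],[0,0,0],[0,0,0],[0,0,0]],"grip":[0,0,0,0]}'
```

```text
time_s: 3.22
tool_pos: [0.5801, 0.2456, 0.103]
tool_rot: [-179.9, -0.0, 160.1]
force: [-1.6, -3.5, 1.6]
grip_width: 0.0178
grasp_force: 35.0
time_s: 3.72
tool_pos: [0.5794, 0.2052, 0.1033]
tool_rot: [179.9, 0.3, 160.1]
force: [5.3, 1.6, -6.1]
grip_width: 0.0179
grasp_force: 35.0
```

```bash
python3 -m creep '{"translation":[[0.034,-0.126,0],[0.06,-0.116,0],[0.083,-0.101,0],[0.102,-0.082,0]],"turn":[[0,0,0],[0,0,0],[0,0,0],[0,0,0]],"grip":[0,0,0,0]}'
python3 -m creep '{"translation":[[0.117,-0.059,0],[0.126,-0.033,0],[0.131,-0.006,0]],"turn":[[0,0,0],[0,0,0],[0,0,0]],"grip":[0,0,0]}'
```

```text
time_s: 4.22
tool_pos: [0.5466, 0.1776, 0.1032]
tool_rot: [-179.9, 0.3, 160.0]
force: [4.2, -4.0, -3.7]
grip_width: 0.0176
grasp_force: 35.0
time_s: 4.6
tool_pos: [0.5145, 0.1799, 0.1032]
tool_rot: [-179.8, 0.2, 160.0]
force: [1.5, -5.1, -1.5]
grip_width: 0.018
grasp_force: 35.0
```

```bash
python3 -m creep '{"translation":[[0.129,0.021,0],[0.122,0.047,0],[0.109,0.072,0],[0.092,0.093,0]],"turn":[[0,0,0],[0,0,0],[0,0,0],[0,0,0]],"grip":[0,0,0,0]}'
python3 -m creep '{"translation":[[0.071,0.11,0],[0.046,0.122,0]],"turn":[[0,0,0],[0,0,0]],"grip":[0,0]}'
```

```text
time_s: 5.1
tool_pos: [0.4857, 0.213, 0.1031]
tool_rot: [-179.9, 0.0, 160.1]
force: [1.1, -3.2, -2.8]
grip_width: 0.0177
grasp_force: 35.0
time_s: 5.35
tool_pos: [0.4847, 0.2354, 0.1032]
tool_rot: [180.0, 0.2, 160.2]
force: [6.0, -6.1, -6.8]
grip_width: 0.0179
grasp_force: 35.0
```

```bash
python3 -m creep '{"translation":[[0.02,0.129,0],[-0.007,0.13,0]],"turn":[[0,0,0],[0,0,0]],"grip":[0,0]}'
python3 -m creep '{"translation":[[-0.034,0.126,0]],"turn":[[0,0,0]],"grip":[0]}'
python3 - <<'E'
from h import *
d=cam("scene"); P=cloud(d); Z=P[...,2]
m=np.zeros(Z.shape,np.uint8); m[225:295,285:378]=((Z>.079)&(Z<.0875))[225:295,285:378]
n,l,s,c=cv2.connectedComponentsWithStats(m,connectivity=4)
for i in range(1,n):
    if s[i,4]>60: print(c[i],P[l==i].mean(0))
m[:]=0; m[225:295,285:340]=((Z>.0885)&(Z<.097))[225:295,285:340]
print(P[m>0].mean(0),P[m>0].shape)
E
```

```text
time_s: 5.6
tool_pos: [0.4919, 0.2535, 0.1031]
tool_rot: [-179.9, 0.3, 160.1]
force: [6.9, -8.8, -5.1]
grip_width: 0.0178
grasp_force: 35.0
time_s: 5.72
tool_pos: [0.498, 0.261, 0.103]
tool_rot: [-179.8, 0.3, 160.1]
force: [6.4, -11.1, -4.0]
grip_width: 0.0182
grasp_force: 35.0
[324.33953488 255.89302326] [0.63879131 0.20282656 0.08420988]
[304.80906149 264.85113269] [0.70446968 0.1863743  0.08424297]
[0.66925032 0.19842976 0.09155289] (224, 3)
```

```bash
python3 -m creep '{"translation":[[-0.05,0.1,0]],"turn":[[0,0,0]],"grip":[0]}'
python3 -m creep '{"translation":[[0,0,0]],"turn":[[0,0,0]],"grip":[0]}'
```

```text
time_s: 5.9
tool_pos: [0.504, 0.2663, 0.103]
tool_rot: [-179.8, 0.2, 160.1]
force: [3.9, -11.6, -2.0]
grip_width: 0.0179
grasp_force: 35.0
time_s: 6.02
tool_pos: [0.5049, 0.2669, 0.1031]
tool_rot: [-179.8, 0.3, 160.1]
force: [5.0, -8.7, -2.8]
grip_width: 0.0178
grasp_force: 35.0
```

```bash
python3 -m creep '{"translation":[[-0.11,0.07,0]],"turn":[[0,0,0]],"grip":[0]}'
python3 -m creep '{"translation":[[0,0,0]],"turn":[[0,0,0]],"grip":[0]}'
```

```text
time_s: 6.15
tool_pos: [0.5114, 0.2705, 0.1029]
tool_rot: [-179.8, -0.1, 160.1]
force: [-8.2, -7.1, 3.3]
grip_width: 0.0175
grasp_force: 35.0
time_s: 6.28
tool_pos: [0.5115, 0.2707, 0.103]
tool_rot: [-179.7, -0.1, 160.2]
force: [-2.3, -7.7, 0.8]
grip_width: 0.0178
grasp_force: 35.0
```

```bash
python3 -m creep '{"translation":[[-0.075,0.06,0]],"turn":[[0,0,0]],"grip":[0]}'
python3 -m creep '{"translation":[[0,0,0]],"turn":[[0,0,0]],"grip":[0]}'
```

```text
time_s: 6.4
tool_pos: [0.5147, 0.2722, 0.1027]
tool_rot: [-179.4, -0.5, 160.2]
force: [-16.9, -11.3, 12.7]
grip_width: 0.0175
grasp_force: 35.0
time_s: 6.52
tool_pos: [0.5149, 0.2723, 0.1027]
tool_rot: [-179.4, -0.5, 160.2]
force: [-11.8, -10.4, 7.8]
grip_width: 0.0178
grasp_force: 35.0
```

The crank is stiff: it moved 3.5 mm for an 8 mm command, with about 15 N tangential. I ease off a little, open and rise.

```bash
python3 -m creep '{"translation":[[0.04,-0.035,0],[0,0,0],[0,0,0],[0,0,0],[0,0,0]],"turn":[[0,0,0],[0,0,0],[0,0,0],[0,0,0],[0,0,0]],"grip":[0,0.8,0.8,0.8,0.8]}'
python3 -m creep '{"translation":[[0,0,0],[0,0,0],[0,0,-0.3],[0,0,-0.4],[0,0,-0.4]],"turn":[[0,0,0],[0,0,0],[0,0,0],[0,0,0],[0,0,0]],"grip":[0.8,0.8,0.8,0.8,0.8]}'
python3 - <<'E'
from h import *
d=cam("scene"); P=cloud(d); Z=P[...,2]
cv2.imwrite("pics/c2.png",cv2.resize(d['frame'][140:300,210:390,::-1],None,fx=3.6,fy=3.6,interpolation=cv2.INTER_CUBIC))
def comp(lo,hi,x0,x1,y0,y1,mn):
    m=np.zeros(Z.shape,np.uint8); m[y0:y1,x0:x1]=((Z>lo)&(Z<hi))[y0:y1,x0:x1]
    n,l,s,c=cv2.connectedComponentsWithStats(m,connectivity=4)
    for i in range(1,n):
        if s[i,4]>mn:
            p=P[l==i]; r=cv2.minAreaRect((p[:,:2]*1000).astype(np.float32)); print(c[i].round(),p.mean(0).round(4),s[i,4],np.round(r[0],1),np.round(r[1],1),round(r[2],1))
comp(.079,.0875,285,350,225,295,60); comp(.0885,.097,285,335,225,295,60)
print('ball'); comp(.06,.11,281,292,157,170,10)
rod=P[155:180,266:283].reshape(-1,3); z=rod[:,2]
rod=rod[(z>.078)&(z<.092)]; print(len(rod))
f=d['frame'][155:180,262:295].astype(int)
vx,vy,x0,y0=cv2.fitLine(rod[:,:2].astype(np.float32),cv2.DIST_HUBER,0,.01,.01).ravel(); print('rod dir',np.degrees(np.arctan2(vy,vx)),x0,y0)
# cover edges
C=P[145:232,200:275].reshape(-1,3); C=C[(C[:,2]>.072)&(C[:,2]<.0795)]
r=cv2.minAreaRect((C[:,:2]*1000).astype(np.float32)); print('cover',r)
go([.56,-.17,.2])
E
```

```text
time_s: 7.15
tool_pos: [0.5156, 0.2748, 0.1039]
tool_rot: [179.9, 0.0, 160.3]
force: [-0.7, -0.1, 0.5]
grip_width: 0.05
grasp_force: 0.0
time_s: 7.78
tool_pos: [0.5153, 0.2732, 0.1922]
tool_rot: [180.0, -0.0, 160.2]
force: [-0.7, -0.3, 0.1]
grip_width: 0.0691
grasp_force: 0.0
[325. 255.] [0.6368 0.2024 0.0845] 205 [636.4 200.9] [101.7  27.2] 76.1
[305. 265.] [0.7044 0.1857 0.0842] 308 [701.9 184.8] [101.   38.1] 77.1
[316. 260.] [0.6709 0.1982 0.0921] 206 [668.7 198.1] [60.2 44.2] 74.8
ball
[285. 164.] [ 0.4967 -0.1557  0.0859] 42 [ 497.1 -156.2] [29.1 21.5] 21.4
76
rod dir -4.6766596 0.54636866 -0.16765776
cover ((657.1474609375, -152.07815551757812), (348.150634765625, 212.96725463867188), 73.29693603515625)
t 7.825 pos [0.5175 0.2744 0.1973] rot [179.7   0.3 160.2] F [1.6 1.3 2.6]
units [-2.384 -5.046 -0.054]
```

View pics/c2.png

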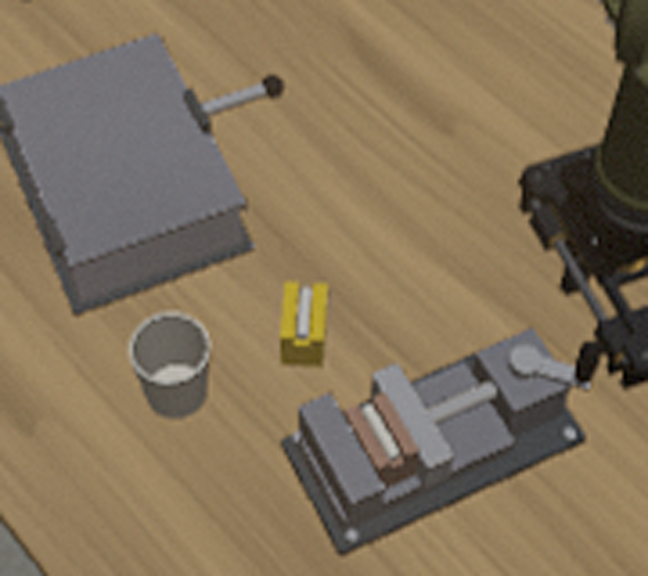

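Jaw, block and fixed jaw are now in a row without gaps (c2 crop 410/380/340), and the separation of about 40 mm matches the block. The handle's ball is at crop (272,86). Next I compute the tray axis from the cover corners.

```bash
python3 - <<'E'
from h import *
d=cam("scene")
px=[(253.9,150.3),(278,197),(229.4,212.8),(210,164.4)]
w=[world(d,u,v,.077) for u,v in px]
for p in w: print(p.round(4))
a=lambda p,q:np.degrees(np.arctan2(*(q-p)[1::-1]))
print(a(w[0],w[1]),a(w[3],w[2]),a(w[0],w[3]),a(w[1],w[2]))
b=world(d,210+272/3.6,140+86/3.6,.08); r=world(d,210+205/3.6,140+108/3.6,.08)
print('ball',b,'root',r,a(b,r)); m=(w[0]+w[1])/2; print('front mid',m, a(b,m))
E
```

```text
[ 0.5355 -0.2878  0.077 ]
[ 0.6029 -0.0648  0.077 ]
[ 0.7668 -0.121   0.077 ]
[ 0.698  -0.3384  0.077 ]
73.17692341081482 72.45960353607099 -17.299577305679154 -18.91447128605392
ball [ 0.49024903 -0.15834586  0.08      ] root [ 0.5589219  -0.18025157  0.08      ] -17.691975629972273
front mid [ 0.56919011 -0.17632488  0.077     ] -12.830392264415293
```

```bash
python3 -m creep '{"translation":[[-0.23,-0.57,0],[-0.23,-0.57,0],[-0.23,-0.57,0],[-0.23,-0.57,0],[-0.23,-0.57,0]],"turn":[[0,0,0],[0,0,0],[0,0,0],[0,0,0],[0,0,0]],"grip":[0.7,0.7,0.7,0.7,0.7]}'
python3 -m creep '{"translation":[[-0.23,-0.57,0],[-0.23,-0.57,0],[-0.23,-0.57,0.2],[-0.23,-0.5,0.2],[0,0,0]],"turn":[[0,0,0],[0,0,0],[0,0,0],[0,0,-0.0144],[0,0,0]],"grip":[0.7,0.7,0.7,0.7,0.7]}'
python3 - <<'E'
from h import *
go([.535,-.168,.061])
d=cam("wrist"); cv2.imwrite("pics/w3.png",d['frame'][:,:,::-1])
E
```

```text
time_s: 8.5
tool_pos: [0.5242, 0.026, 0.1907]
tool_rot: [-180.0, -0.0, 160.2]
force: [0.8, 0.7, -0.8]
grip_width: 0.0609
grasp_force: 0.0
time_s: 9.12
tool_pos: [0.5319, -0.1682, 0.1574]
tool_rot: [-179.8, -0.2, 162.4]
force: [-0.6, 0.2, 0.0]
grip_width: 0.0607
grasp_force: 0.0
t 9.125 pos [ 0.5319 -0.1682  0.1574] rot [-179.8   -0.2  162.4] F [-0.6  0.2  0. ]
units [-0.04   0.017  1.205]
```

View pics/w3.png

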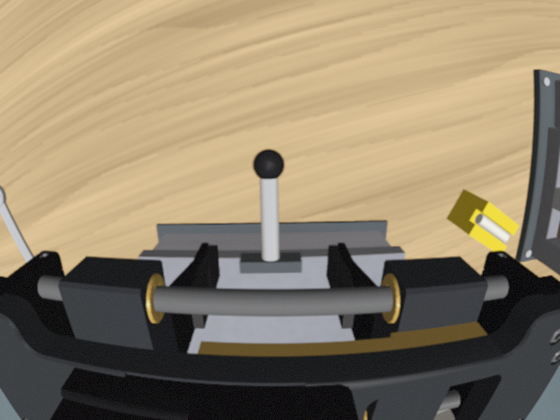

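The wrist view shows the rod upright at x≈269, midway between the fingers (212 and 340), with the ball at (268,163) and the root block at (270,257). I check its position by fisheye rays at z=0.08.

```bash
python3 - <<'E'
from h import *
d=cam("wrist"); K=d['K']
def ray(u,v,z):
    x,y=u-K[0,2],v-K[1,2]; r=np.hypot(x,y); th=r/K[0,0]
    c=np.array([np.sin(th)*x/r,np.sin(th)*y/r,np.cos(th)]); w=d['R'].T@c; o=-d['R'].T@d['t']; return o+w*(z-o[2])/w[2]
b=ray(268,163.5,.08); r=ray(270,254,.085); print(b,r,np.degrees(np.arctan2(*(r-b)[1::-1])))
u=(r-b)[:2]/np.linalg.norm((r-b)[:2]); print(np.linalg.norm(r-b),'grip',b[:2]+.043*u,'hinge',b[:2]+.258*u)
E
```

```text
[ 0.49221712 -0.15565335  0.08      ] [ 0.56125621 -0.17594531  0.085     ] -16.37910340375294
0.07213293152947169 grip [ 0.53347204 -0.16777899] hinge [ 0.73974667 -0.22840718]
```

```bash
python3 -m creep '{"translation":[[-0.03,0.01,0.4],[0,0,0.4],[0,0,0.3],[0,0,0.1],[0,0,0]],"turn":[[0,0,0],[0,0,0],[0,0,0],[0,0,0],[0,0,0]],"grip":[0.7,0.7,0.7,0.6,0.3]}' 25
python3 -m creep '{"translation":[[0,0,0],[0,0,0],[0,0,0],[0,0,0],[0,0,0]],"turn":[[0,0,0],[0,0,0],[0,0,0],[0,0,0],[0,0,0]],"grip":[0,0,0,0,0]}' 25
```

```text
time_s: 9.85
tool_pos: [0.5368, -0.1625, 0.0635]
tool_rot: [180.0, -0.0, 162.9]
force: [-0.5, -0.4, 1.0]
grip_width: 0.0493
grasp_force: 0.0
time_s: 10.48
tool_pos: [0.5347, -0.1726, 0.0645]
tool_rot: [-179.4, 0.1, 162.5]
force: [-3.6, -14.2, 1.5]
grip_width: 0.0133
grasp_force: 25.0
```

```bash
python3 -m creep '{"translation":[[0,-0.06,0],[0,0,0]],"turn":[[0,0,0],[0,0,0]],"grip":[0,0]}' 15
python3 -c "
import numpy as np
f=np.radians(1.3+np.arange(0,51,5)); print(np.c_[np.diff(np.cos(f)),-np.diff(np.sin(f))]*.215/.08)"
```

```text
time_s: 10.72
tool_pos: [0.5347, -0.1726, 0.0644]
tool_rot: [-179.8, 0.1, 162.6]
force: [-2.4, -7.4, 2.2]
grip_width: 0.0135
grasp_force: 15.0
[[-0.01553819 -0.23393875]
 [-0.03586817 -0.2316943 ]
 [-0.05592517 -0.22768652]
 [-0.07555655 -0.2219459 ]
 [-0.09461289 -0.21451614]
 [-0.11294918 -0.20545379]
 [-0.13042585 -0.1948278 ]
 [-0.1469099  -0.18271906]
 [-0.16227588 -0.16921972]
 [-0.17640684 -0.15443252]]
```

```bash
python3 -m creep '{"translation":[[-0.005,-0.04,-0.1],[-0.01,0,-0.134],[-0.036,0,-0.232]],"turn":[[0,0,0],[0,0,0],[0,0,0]],"grip":[0,0,0]}' 15
python3 -m creep '{"translation":[[-0.056,0,-0.228],[-0.076,0,-0.222]],"turn":[[0,0,0],[0,0,0]],"grip":[0,0]}'
```

```text
time_s: 11.1
tool_pos: [0.538, -0.1736, 0.1011]
tool_rot: [-179.9, 0.0, 162.8]
force: [3.5, -5.2, -4.5]
grip_width: 0.0132
grasp_force: 15.0
time_s: 11.35
tool_pos: [0.5477, -0.1765, 0.1376]
tool_rot: [-179.9, -0.0, 162.8]
force: [1.5, -4.9, -4.3]
grip_width: 0.0134
grasp_force: 15.0
```

Smooth so far; carrying on.

```bash
python3 -m creep '{"translation":[[-0.095,0,-0.214],[-0.113,0,-0.205],[-0.13,0,-0.195]],"turn":[[0,0,0],[0,0,0],[0,0,0]],"grip":[0,0,0]}'
python3 -m creep '{"translation":[[-0.147,0,-0.183],[-0.162,0,-0.169],[-0.176,0,-0.154],[0,0,0],[0,0,0]],"turn":[[0,0,0],[0,0,0],[0,0,0],[0,0,0],[0,0,0]],"grip":[0,0,0,0,0]}'
python3 - <<'E'
from h import *
o=env.get_obs(); print(o['tool_pos'],o['force'],o['wrist_torque'],o['grasp_force'])
zg=o['tool_pos'][2]+.0187; print('angle by z',np.degrees(np.arcsin((zg-.075)/.215))-1.3)
d=cam("side"); cv2.imwrite("pics/s2.png",cv2.resize(d['frame'][120:330,180:420,::-1],None,fx=2.8,fy=2.8))
P=cloud(cam("scene")); q=P.reshape(-1,3); t=(q-[.7397,-.2300,.075]); u=np.array([-.957,.29]); a=t[:,:2]@u; s=t[:,:2]@[.29,.957]
m=(a>.03)&(a<.11)&(abs(s)<.1)&(q[:,2]>.09)&(t[:,2]<.2)
k=np.polyfit(a[m],t[m,2],1); print(m.sum(),'cover slope',np.degrees(np.arctan(k[0])))
E
```

```text
time_s: 11.72
tool_pos: [0.5731, -0.1841, 0.1864]
tool_rot: [-180.0, -0.1, 162.8]
force: [0.5, -4.8, -5.6]
grip_width: 0.0132
grasp_force: 15.0
time_s: 12.35
tool_pos: [0.6096, -0.195, 0.2263]
tool_rot: [180.0, -0.1, 162.8]
force: [-4.3, -2.7, 1.3]
grip_width: 0.0139
grasp_force: 15.0
[ 0.60961345 -0.19500534  0.22629358] [-4.26155878 -2.72714113  1.32675173] [-0.47516303  0.94093164  0.03768192] 14.994203795213252
angle by z 50.94796476266862
1317 cover slope 49.873022939481956
```

View pics/s2.png

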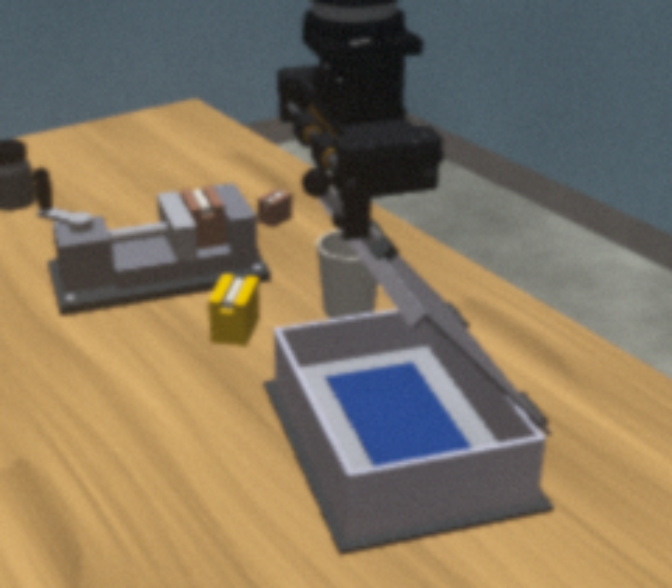

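The cover stands at about 50° by both measures. The ink plate is open to reach, the rod is held (360,215), and the block is clamped in the vise (205,215). I hold a moment longer and hand in.

```bash
python3 -m creep '{"translation":[[0,0,0],[0,0,0],[0,0,0],[0,0,0],[0,0,0]],"turn":[[0,0,0],[0,0,0],[0,0,0],[0,0,0],[0,0,0]],"grip":[0,0,0,0,0]}'
python3 -c "
from cell import env
print(env.sign_off())"
```

```text
time_s: 13.08
tool_pos: [0.6096, -0.1949, 0.2263]
tool_rot: [180.0, -0.1, 162.8]
force: [-5.1, -1.7, 1.7]
grip_width: 0.0138
grasp_force: 15.0
the job is handed in; nothing more can be done
None
```

I handed the job in at 13.1 s: by my measurements the nest block is clamped against the fixed jaw, the crank is released, and the gripper is holding the cover at about 50°; `sign_off()` returned no verdict.

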